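# Isolate the kettle and open the descaler

### The arm

A 6-joint arm with a two-finger parallel gripper is mounted at the origin on a cart in front of the work surface, level with it; the furniture and walls round the work are solid. World frame = base frame: x ahead of the robot, y to its left, z up, the work surface at z = 0. Lengths are in mm, angles in rad, forces in N, time in s.
With the tool pointing down it reaches from about 350 to 975 mm from the base axis. Payload 7.1 kg.
Tool frame: the origin (TCP) lies between the finger pads; the fingertips stand 19 mm ahead of it and the grasp point (between the pads) is the TCP (ctrl.finger_overhang is the distance from the TCP to the fingertips, in mm); z points along the fingers, y is the line along which they close (so a half turn about z gives the same grasp; the last joint's range is limited). The gripper opens to 88 mm and grips with 3 to 60 N. Pads are 20 mm wide; open, the fingers measure 115 mm over their backs; the gripper's body (75 mm by 178 mm) begins 61 mm behind the grasp point.
Start: joints at [-1.129, 0.423, 1.63, -0, 1.089, -0.019], TCP at [277.93, -559.786, 209.975] pointing down, gripper open.
Joint ranges: [-3, 3], [-0.9, 2.11], [0.09, 2.58], [-1.31, 4.45], [0.11, 2.69], [-2.54, 2.54]. Speed limits (rad/s): [2.39, 2.39, 3.01, 3.14, 3.14, 3.14].

### API

Orientations are given as a rotation vector (axis times angle).
In Python, from workcell import ctrl gives the robot as it stands. The module is installed in compiled form; this text tells all that it offers.
- The arm moves only by the tool arm_command, never from a script. Its argument "rows" is one flat list of numbers, 7 for each row, row after row: the turn, a rotation vector about the tool's x, y, z scaled (see below), then the shift along the tool's x, y, z scaled (see below), then the opening, from -1 (shut) to 1 (fully open). A call has 1 to 5 rows; each row is the pose to reach, as a shift and turn from the pose commanded when the call began, along the tool's axes at that moment, turning the shorter way round; what a row does not reach only later rows make up. The controller multiplies each number of a shift by 80 mm and each number of a turn by 180 degrees. A row lasts 1/10 s, in which the tool goes at most 50 mm and 8.59 degrees, less where a joint would pass 70% of its speed; a pose out of reach is approached as far as the arm can. A call with a number of a shift or a turn outside -1 to 1 is refused whole. A call with a gripper value outside its range is refused whole. The fingers move at their own pace and stop on an object; the grip force is fixed at half the most. Time passes only in rows, so rows that repeat a pose let the fingers close. It gives the time, the measured TCP pose, the force, the opening and the grip force at its end, in the units of the state.
- ctrl.get_obs(): the state, without advancing time (a new reading comes with each control period).
- ctrl.get_image(name): name is "scene" or "top"; returns (picture, depth): 420x560x3 uint8, red, green, blue; 420x560 float32, mm along the optical axis (not along the pixel's ray), 0 where there is no reading.
- ctrl.camera_params(name): a dict with "camera_matrix" (3x3 intrinsics, pixels), "world_to_cam" (4x4, takes a point from world to camera coordinates). Camera axes: x right, y down, z forward; pixel columns grow to the right and rows downward; lengths in mm; the calibration is good to about 2 mm. A picture is of the moment at which its call begins. camera_params takes no time and is no camera call.
- ctrl.close_job(): hands the job in; it is judged then, once.
The state is a dict: "t": time; "qpos": joint angles; "qvel": joint speeds; "joint_torque": joint torques, N m; "ee_pos": TCP position; "orientation": TCP orientation; "ft_force": force on the tool from outside, world axes, zero at the start; "moment": the same for the moment, N m; "width": finger opening in mm; "grasp_force": force on a finger pad.
Only numpy, scipy, OpenCV 4.12 (cv2) and the standard library are available. Lean on these libraries where they do the work, as an engineer would, in place of code of your own. Each camera call takes 0.05 s, during which the arm holds its last target. There are 200 camera calls.

### The job

The kettle is to be descaled. First flip the red toggle of its power box over to off (leaning to the side with the red dot), then open the child-safe descaler bottle: press the red cap down, and while pressing twist it about a quarter turn counter-clockwise, then lift it off. Finish holding the cap level in the gripper, still, about ten centimetres straight above the bottle's mouth; leave the bottle standing down in its caddy and everything else where it was.

Things in the scene. Friction and masses are not known exactly. Their poses are not given: they have to be found in the camera images.
- power_box: grey box, 100 x 90 x 42 mm (its x, y, z), fixed on the worktop; origin at the centre of its underside. On top a red toggle paddle between two black cheeks (up to 59 mm height, 54 mm over both). A green dot marks the on side (its -x), a red dot the off side (its +x); a black stub of cable leaves its +x face.
- toggle_pivot (a point): the toggle's hinge axis, above the centre of the power box, 52 mm above the worktop; the hinge runs along the box's y axis
- toggle_tip (a point): end of the red toggle paddle, 58 mm from the hinge axis; the paddle is 32 mm wide (box y) and 10 to 14 mm thick
- power_toggle (a joint): angle of the toggle: 0 = on, leaning 0.6 rad from upright towards the box's -x; 1.2 = off, leaning 0.6 rad towards +x. Very easy to push (under 1 N); upright is 0.6, and past it it falls over to the rigid stop of that side by itself.
- caddy: black square caddy fixed on the worktop: foot 104 x 104 x 6 mm, and on it a socket 72 x 72 mm outside, 62 mm inside, up to 45 mm above the worktop; origin at the centre of its underside. It keeps the bottle from turning.
- caddy_seat (a point): centre of the caddy's inner floor, 6 mm above the worktop, where the bottle's underside stands
- bottle_mouth (a point): centre of the bottle's mouth, the top of its white neck, 120 mm above the bottle's underside and 126 mm above the worktop; axes are the bottle's own, z up
- cap_center (a point): centre of the red ribbed safety cap, half-way up; round, 52 mm diameter, 33 mm high, its top 12 mm solid, about 40 g; z is up along its axis, x runs along the white mark on top. Shut, it stands 2.5 mm above bottle_mouth with its x axis along the bottle's x axis.
- cap: the same red cap; origin at the centre of its underside. Two lugs inside sit in notches under the neck's ledges. Pressed down 4 mm or more it leaves the notches (spring force 6 N at rest, 8 N at 4 mm; meets the neck at 7 mm). Held down so, it turns counter-clockwise seen from above; clockwise is blocked. Turned 40 to 140 degrees from shut, it is free to be lifted.
- bottle: blue bottle, loose in the caddy, 60 x 60 mm square and 85 mm high, then a shoulder up to 97 mm and the white neck (38 mm over its two ledges) up to 120 mm; 0.5 to 0.85 kg; a grey spring-loaded plug of 18 mm diameter in the mouth pushes the cap up. Origin at the centre of its underside.
- salt_shaker: salt shaker with grey top, 44 mm diameter, 90 mm high, loose bystander; origin at its underside
- egg_timer: red and white round egg timer, 67 mm diameter, 60 mm high, loose bystander; origin at its underside
- white_mug: mug, green above and white below, 78 x 116 x 101 mm, loose bystander; origin at its underside
- soap_pump: white hand-soap bottle with pump, 61 x 74 x 168 mm, loose bystander; origin at its underside
- teaspoon: steel teaspoon lying flat, 132 x 28 x 11 mm, loose bystander; origin at its underside
Things that resemble listed ones, but are neither listed nor needed, are in the scene too. Of the things that look like the cap, the larger one is meant.

How it is judged (in metres and radians):
On the way, in this order (a step that is already met when the one before it is completed fails the run):
1. the power toggle is flipped to off (value of joint power_toggle above 1 rad), for 0.1 s.
2. the cap is pressed down on the bottle (by 3.5 mm or more) (z of cap_center in the frame of bottle_mouth below -0.001 m), for 0.05 s.
3. the cap is twisted by more than 35 degrees while still on the neck (angle between the x axis of cap_center and the x axis of bottle_mouth, either way round above 0.61 rad and z of cap_center in the frame of bottle_mouth below 0.02 m), for 0.05 s.
At the end, for the whole second after the job is handed in: The toggle is off (over 1.0 rad). The cap is held in the fingers (over 1 N), still, level within 0.3 rad, its centre 60 to 160 mm above the bottle's mouth and within 30 mm of it sideways, touching nothing of the bottle; the bottle stands upright on the caddy's floor within 6 mm (value of joint power_toggle above 1 rad and z of cap_center in the frame of bottle_mouth between 0.06 and 0.16 m and horizontal distance between cap_center and bottle_mouth below 0.03 m and angle between cap_center's own z axis and vertical below 0.3 rad and linear speed of cap below 0.03 m/s and contact force between the fingers and cap above 1 N and contact force between cap and bottle below 0.05 N and distance between bottle and caddy_seat below 0.006 m and angle between bottle's own z axis and vertical below 0.1 rad); the arm keeps its last pose, push and grip.
It fails at once if the bottle is pulled up out of its seat (more than 20 mm) or tipped (z of bottle in the frame of caddy_seat above 0.02 m or angle between bottle's own z axis and vertical above 0.25 rad).
It fails at once if a bystander is shoved more than 30 mm or knocked over (distance of any of salt_shaker, egg_timer, white_mug, soap_pump, teaspoon from where it was at the start of the episode above 0.03 m or angle between any of salt_shaker, egg_timer, white_mug, soap_pump's own z axis and vertical above 0.5 rad).
It also fails if it takes over 48 s, if anything falls off the work surface, if the arm or the gripper's body presses on something with over 40 N, if the wrist force passes 120 N, or if a joint passes its speed limit or range.

## Working session

There is one attempt and no reset: what is moved stays moved. The work goes in short steps, Python scripts to look and compute and a tool call to move; the robot and the scene stay as the last step left them, time stands still between calls to the robot, and variables do not carry over. Pictures are saved under pics/ and viewed, at most 10 in all, crops included, and the job is handed in when it is done.

Besides the shell and the picture viewer there is one more tool, called after ">>>" as name(argument=value, ...), one argument or row to a line, values as JSON. arm_command: Moves the arm, as the interface text tells. Shifts and turns lie within -1 to 1; 1 stands for 80 mm of shift or 180 degrees of turn. Its arguments: {"type":"object","properties":{"rows":{"type":"array","items":{"type":"number"}}},"required":["rows"]}

```bash
mkdir -p pics
cat > h.py <<'E'
import numpy as np, cv2
from workcell import ctrl
from scipy.spatial.transform import Rotation as R
def snap(n,f):
    im,d=ctrl.get_image(n); cv2.imwrite(f'pics/{f}.png',im[:,:,::-1]); np.save(f'pics/{f}.npy',d); return im,d
def world(n,d):
    p=ctrl.camera_params(n);K=np.array(p["camera_matrix"]);T=np.linalg.inv(np.array(p["world_to_cam"]))
    v,u=np.mgrid[:d.shape[0],:d.shape[1]]
    P=np.stack([(u-K[0,2])/K[0,0]*d,(v-K[1,2])/K[1,1]*d,d],-1)
    W=P@T[:3,:3].T+T[:3,3]; W[d==0]=np.nan; return W
E
python3 - <<'E'
from h import *
for n in("scene","top"): 
    im,d=snap(n,n+'0'); print(np.linalg.inv(np.array(ctrl.camera_params(n)["world_to_cam"])).round(2))
print(ctrl.get_obs())
E
```

```text
[[-7.9000e-01 -2.6000e-01  5.5000e-01 -2.2360e+01]
 [-6.1000e-01  3.2000e-01 -7.3000e-01  7.7080e+02]
 [ 2.0000e-02 -9.1000e-01 -4.1000e-01  6.1633e+02]
 [ 0.0000e+00  0.0000e+00  0.0000e+00  1.0000e+00]]
[[ 0.00000e+00 -9.80000e-01  1.80000e-01  3.77100e+02]
 [-1.00000e+00  0.00000e+00  1.00000e-02 -1.25720e+02]
 [-1.00000e-02 -1.80000e-01 -9.80000e-01  1.48489e+03]
 [ 0.00000e+00  0.00000e+00  0.00000e+00  1.00000e+00]]
{'t': 0.1, 'qpos': array([-1.12901995e+00,  4.23741593e-01,  1.63060775e+00, -9.08045036e-06,
        1.08862458e+00, -1.90072932e-02]), 'qvel': array([-1.74826392e-03, -4.18830743e-03, -3.60809920e-03, -4.17772831e-05,
       -1.91592802e-04,  8.42691317e-04]), 'joint_torque': array([ 1.70771277e-04, -5.45611989e+01, -2.74324518e+01,  6.45674416e-02,
        1.87291828e-02, -5.31564672e-05]), 'ee_pos': array([ 277.69798753, -559.33119484,  209.29599834]), 'orientation': array([-3.05726758e+00, -7.17109445e-01,  4.67381619e-04]), 'ft_force': array([-0.5017875 ,  1.63268862, -0.09281035]), 'moment': array([ 0.02107652,  0.06309066, -0.05520916]), 'grasp_force': 0.0, 'width': 87.72693061687568}
```

View pics/scene0.png

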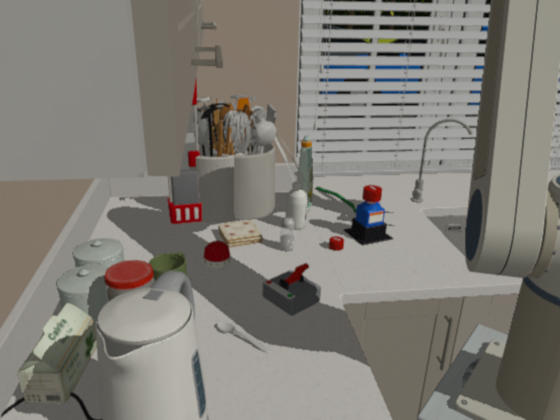

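View pics/top0.png

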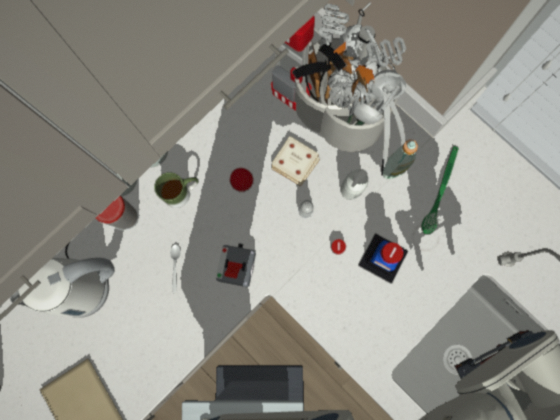

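The top view shows the power box at about (236,263), the bottle in its caddy at (385,257), a small decoy cap at (338,246), the spoon at (175,265) and the shaker at (306,208). Next I'll take enlarged crops and measure.

Run:
```python
from h import *
a=cv2.imread('pics/top0.png'); s=cv2.imread('pics/scene0.png')
c=[cv2.resize(x,(400,300),interpolation=cv2.INTER_CUBIC) for x in (a[230:296,192:280],a[224:290,342:430],s[252:318,246:334],s[180:246,328:416])]
cv2.imwrite('pics/crop.png',np.vstack([np.hstack(c[:2]),np.hstack(c[2:])]))
for n in('top','scene'):
    d=np.load(f'pics/{n}0.npy');W=world(n,d);im=cv2.imread(f'pics/{n}0.png').astype(int)
    B,G,Rr=im[...,0],im[...,1],im[...,2]
    red=(Rr>90)&(G<60)&(B<60)
    num,lab,st,ce=cv2.connectedComponentsWithStats(red.astype(np.uint8))
    for i in range(1,num):
        if st[i,4]>15:
            w=W[lab==i]; print(n,ce[i].round(),st[i,4],np.nanmedian(w,0).round(),np.nanmin(w,0).round(),np.nanmax(w,0).round())
    print('height',[W[v,u].round() for u,v in ([(300,300),(236,263),(393,253)] if n=='top' else [(300,350)])])
```

```text
top [302.  36.] 478 [ 970. -153.  400.] [ 958. -178.  351.] [1002. -115.  434.]
top [292.  74.] 44 [ 973. -131.  208.] [ 966. -139.  179.] [ 987. -126.  220.]
top [272.  88.] 24 [1002.  -76.   58.] [995. -82.  19.] [1014.  -73.  109.]
top [279.  95.] 22 [986. -95.  46.] [ 979. -104.   14.] [992. -92.  69.]
top [287. 101.] 19 [ 970. -118.   39.] [ 963. -123.   15.] [ 977. -112.   64.]
top [294. 105.] 23 [ 956. -137.   47.] [ 952. -140.   17.] [ 959. -132.   63.]
top [119. 212.] 77 [627. 298. 165.] [601. 291. 155.] [669. 334. 176.]
top [113. 211.] 28 [629. 317. 167.] [619. 306. 163.] [641. 324. 171.]
top [338. 246.] 108 [ 558. -254.   27.] [ 542. -273.   20.] [ 576. -240.   35.]
top [392. 253.] 294 [ 526. -379.  146.] [ 504. -434.    6.] [ 571. -354.  154.]
height [array([ 414., -153.,    4.]), array([510.,  18.,  54.]), array([ 526., -382.,  147.])]
scene [194.  96.] 66 [ 963. -143.  367.] [ 957. -154.  347.] [ 968. -135.  403.]
scene [193. 157.] 119 [ 971. -133.  201.] [ 959. -152.  172.] [ 984. -123.  217.]
scene [374. 193.] 165 [ 514. -366.  137.] [ 503. -393.  113.] [ 547. -350.  147.]
scene [185. 212.] 429 [ 985. -100.   37.] [ 952. -144.   -0.] [1052.  -70.   65.]
scene [337. 243.] 101 [ 548. -245.   21.] [ 539. -269.   -0.] [ 574. -234.   28.]
scene [129. 275.] 858 [631. 340. 165.] [601. 234.  90.] [708. 376. 168.]
height [array([390., 150.,   0.])]
```

View pics/crop.png

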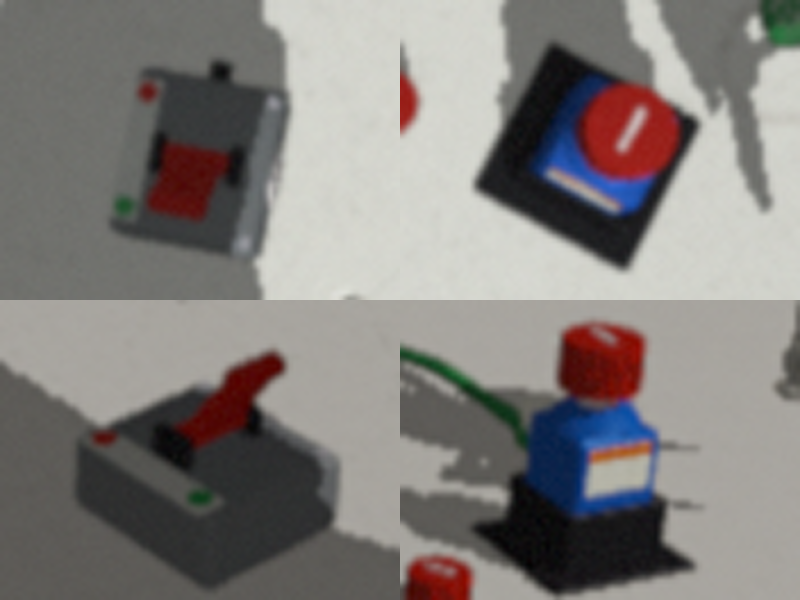

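```bash
cat >> h.py <<'E'
def ray(n,u,v,z):
    p=ctrl.camera_params(n);K=np.array(p["camera_matrix"]);T=np.linalg.inv(np.array(p["world_to_cam"]))
    r=T[:3,:3]@np.linalg.inv(K)@[u,v,1]; return T[:3,3]+r*(z-T[2,3])/r[2]
E
python3 - <<'E'
from h import *
c=400/88
A=lambda x,y,z:ray('top',192+x/c-.4,230+y/c-.4,z)
Bt=lambda x,y,z:ray('top',342+(x-400)/c-.4,224+y/c-.4,z)
C=lambda x,y,z:ray('scene',246+x/c-.4,252+(y-300)/c-.4,z)
D=lambda x,y,z:ray('scene',328+(x-400)/c-.4,180+(y-300)/c-.4,z)
q=[A(*p,42) for p in((145,70),(287,92),(255,258),(111,227))]
print('box corners top',np.round(q),'mean',np.mean(q,0).round(1),[np.linalg.norm(q[i]-q[i-1]).round() for i in range(4)])
print('dots',A(148,92,42),A(124,206,42),'scene',C(104,437,42),C(200,497,42))
print('pivot cheeks mid',A(197,160,59))
q=[Bt(*p,6) for p in((552,44),(698,124),(627,269),(477,185))]
print('caddy',np.mean(q,0).round(1),[np.linalg.norm(q[i]-q[i-1]).round() for i in range(4)],[np.degrees(np.arctan2(*(q[i]-q[i-1])[1::-1])).round(1) for i in range(4)])
print('cap top',Bt(630,131,145),'scene',D(603,333,145))
m=Bt(643,106,145)-Bt(617,152,145);print('mark',np.degrees(np.arctan2(m[1],m[0])))
for n in('top','scene'):
    d=np.load(f'pics/{n}0.npy');W=world(n,d)
    for nm,c0,r,lo,hi in(('box',(505,20),75,36,47),('paddle',(505,20),75,70,115),('cap',(522,-380),45,138,155),('spoonish',(505,130),110,4,34),('obst',(505,20),160,60,300)):
        s=(np.hypot(W[...,0]-c0[0],W[...,1]-c0[1])<r)&(W[...,2]>lo)&(W[...,2]<hi)
        w=W[s]
        if len(w)>5:
            print(n,nm,len(w),w.mean(0).round(1),w.min(0).round(),w.max(0).round(), cv2.minAreaRect(w[:,:2].astype(np.float32)))
E
```

```text
box corners top [[559.  54.  42.]
 [546. -31.  42.]
 [449. -13.  42.]
 [467.  72.  42.]] mean [505.2  20.3  42. ] [np.float64(94.0), np.float64(85.0), np.float64(99.0), np.float64(87.0)]
dots [546.26700456  51.48136162  42.        ] [478.95266165  64.21456765  42.        ] scene [548.79192435  49.69743458  42.        ] [481.49738634  62.26389627  42.        ]
pivot cheeks mid [504.45493804  20.00885038  59.        ]
caddy [ 528.6 -381.3    6. ] [np.float64(98.0), np.float64(100.0), np.float64(99.0), np.float64(102.0)] [np.float64(-29.0), np.float64(-119.4), np.float64(152.3), np.float64(60.4)]
cap top [ 527.52462212 -380.45061444  145.        ] scene [ 530.37195645 -381.80660788  145.        ]
mark -30.81018686412402
top box 856 [506.3  18.1  42.5] [449. -29.  36.] [560.  72.  47.] ((504.8230895996094, 20.961864471435547), (91.46207427978516, 99.74027252197266), 79.3851547241211)
top paddle 146 [483.6  24.9  91.4] [467.   7.  70.] [503.  44. 108.] ((485.9451599121094, 25.42436981201172), (32.7729606628418, 33.676307678222656), 79.17999267578125)
top cap 349 [ 527.3 -379.9  146.2] [ 5
[... 647 characters left out ...]
1)
scene paddle 144 [479.9  32.4  90.5] [468.  10.  70.] [498.  44. 104.] ((479.66229248046875, 28.58401870727539), (36.87630081176758, 23.531879425048828), 63.89126205444336)
scene cap 129 [ 526.3 -374.5  143.3] [ 503. -406.  138.] [ 555. -350.  147.] ((529.1402587890625, -379.8404846191406), (50.73296356201172, 52.35871124267578), 32.98905944824219)
scene spoonish 728 [497.9 100.   15.9] [441.  31.   4.] [567. 205.  34.] ((510.62384033203125, 120.10699462890625), (124.73954772949219, 167.9207305908203), 5.316779613494873)
scene obst 176 [482.8  32.4  85.8] [468.  10.  60.] [505.  44. 104.] ((485.7374267578125, 25.86904525756836), (35.439674377441406, 32.126922607421875), 77.02043151855469)
```

>>> arm_command(
  rows=[0,0,0,0.4,-0.46,0,-1,0,0,0,0.84,-0.97,0,-1,0,0,0,0.84,-0.97,0,-1],
)

```text
t: 0.4
ee_pos: [303.5, -455.2, 209.0]
orientation: [-3.053, -0.72, 0.001]
ft_force: [-1.1, -0.2, -0.5]
width: 67.3
grasp_force: 0.0
```

>>> arm_command(
  rows=[0,0,0,0.4,-0.46,0,-1,0,0,0,0.84,-0.97,0,-1,0,0,0,0.84,-0.97,0,-1],
)

```text
t: 0.7
ee_pos: [329.2, -356.8, 209.5]
orientation: [-3.055, -0.721, 0.001]
ft_force: [-0.2, 0.9, -0.1]
width: 43.3
grasp_force: 0.0
```

>>> arm_command(
  rows=[0,0,0,0.4,-0.46,0,-1,0,0,0,0.84,-0.97,0,-1,0,0,0,0.84,-0.97,0,-1],
)

```text
t: 1.0
ee_pos: [355.2, -258.4, 209.8]
orientation: [-3.056, -0.722, 0.001]
ft_force: [0.9, -0.9, 1.2]
width: 19.3
grasp_force: 0.0
```

>>> arm_command(
  rows=[0,0,0,0.4,-0.46,0,-1,0,0,0,0.84,-0.97,0,-1,0,0,0,0.84,-0.97,0,-1],
)

```text
t: 1.3
ee_pos: [381.6, -159.6, 210.0]
orientation: [-3.057, -0.724, -0.001]
ft_force: [-0.1, -0.8, -0.6]
width: 0.4
grasp_force: 0.0
```

>>> arm_command(
  rows=[0,0,0,0.4,-0.46,0,-1,0,0,0,0.84,-0.97,0,-1,0,0,0,0.84,-0.97,0,-1],
)

```text
t: 1.6
ee_pos: [408.0, -60.4, 210.3]
orientation: [3.057, 0.724, 0.002]
ft_force: [-0.6, 0.2, -0.1]
width: 0.5
grasp_force: 0.0
```

>>> arm_command(
  rows=[0,0,0,0.4,-0.46,0.2,-1,0,0,0,0.84,-0.97,0.5,-1,0,0,0,0.84,-0.97,0.7,-1,0,0,0,0.84,-0.97,0.7,-1],
)

```text
t: 2.0
ee_pos: [431.5, 36.3, 152.0]
orientation: [-3.058, -0.721, 0.006]
ft_force: [-0.1, -0.3, -0.4]
width: 0.5
grasp_force: 0.0
```

Run:
```python
from h import *
o=ctrl.get_obs();Rm=R.from_rotvec(o['orientation']).as_matrix()
print(o['t'],o['ee_pos'],o['qpos'],o['width']);e=np.array([.982,-.187,0]);c=np.array([505,20.5,0])
for x in(-75,-2):
  t=c+x*e;t[2]=101;print(x,Rm.T@(t-o['ee_pos'])/80)
```

```text
2.0 [431.53008062  36.32043584 152.04681775] [ 5.68222926e-02  2.33644757e-01  2.08246041e+00 -6.12106823e-04
  8.29388579e-01  1.16513391e+00] 0.46666777404395127
-75 [-0.00963531  0.01979454  0.6381041 ]
-2 [0.71593489 0.57260935 0.63475185]
```

>>> arm_command(
  rows=[0,0,0,0,0,0.3,-1,0,0,0,0,0,0.64,-1,0,0,0,0,0,0.64,-1],
)

```text
t: 2.3
ee_pos: [430.6, 34.6, 101.3]
orientation: [-3.059, -0.715, 0.007]
ft_force: [0.0, -0.1, 0.8]
width: 0.5
grasp_force: 0.0
```

>>> arm_command(
  rows=[0,0,0,0.2,0.16,0,-1,0,0,0,0.4,0.3,0,-1,0,0,0,0.55,0.43,0,-1,0,0,0,0.68,0.54,0,-1,0,0,0,0.68,0.54,0,-1],
)

```text
t: 2.8
ee_pos: [502.5, 20.7, 104.2]
orientation: [3.058, 0.715, 0.005]
ft_force: [-0.4, 0.3, 0.2]
width: 0.5
grasp_force: 0.0
```

>>> arm_command(
  rows=[0,0,0,-0.3,-0.25,0,-1,0,0,0,-0.6,-0.5,-0.4,-1,0,0,0,-0.6,-0.5,-0.9,-1,0,0,0,-0.6,-0.5,-0.9,-1],
)

```text
t: 3.2
ee_pos: [440.7, 36.5, 179.1]
orientation: [3.057, 0.717, 0.011]
ft_force: [0.4, 0.1, -0.6]
width: 0.4
grasp_force: 0.0
```

Run:
```python
from h import *
im,d=snap('top','top1');W=world('top',d)
o=ctrl.get_obs();print(o['t'],o['ee_pos'],o['orientation'])
a=cv2.imread('pics/top1.png');s=(np.hypot(W[...,0]-505,W[...,1]-20)<75)&(W[...,2]>64)&(W[...,2]<108)
print(W[s].mean(0),np.sum(s))
im,d=snap('scene','scene1');b=cv2.imread('pics/scene1.png')
cv2.imwrite('pics/crop1.png',np.hstack([cv2.resize(x,(400,300)) for x in(a[220:306,182:297],b[240:326,236:351])]))
```

```text
3.25 [440.22616451  36.40906126 177.30387677] [3.05760949 0.71721255 0.00824343]
[482.58445653  12.50928291  89.05886096] 21
```

View pics/crop1.png

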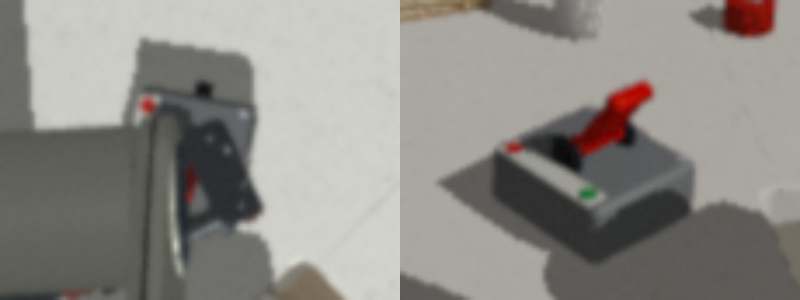

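The paddle still leans to the green side, at about (640,92) in the crop. It probably bounced back off the stop, so I'll push again slowly and hold it there.

>>> arm_command(
  rows=[0,0,0,-0.08,-0.04,0.4,-1,0,0,0,-0.08,-0.04,0.9,-1,0,0,0,-0.08,-0.04,0.94,-1,0,0,0,-0.08,-0.04,0.94,-1],
)

```text
t: 3.7
ee_pos: [430.7, 36.3, 98.5]
orientation: [-3.058, -0.717, 0.007]
ft_force: [-0.2, 0.6, 0.7]
width: 0.5
grasp_force: 0.0
```

>>> arm_command(
  rows=[0,0,0,0.08,0.06,0,-1,0,0,0,0.16,0.13,0,-1,0,0,0,0.22,0.18,0,-1,0,0,0,0.28,0.22,0,-1,0,0,0,0.34,0.27,0,-1],
)

```text
t: 4.2
ee_pos: [466.9, 29.2, 100.0]
orientation: [3.058, 0.717, 0.001]
ft_force: [0.1, 0.2, 0.2]
width: 0.4
grasp_force: 0.0
```

>>> arm_command(
  rows=[0,0,0,0.05,0.04,0,-1,0,0,0,0.1,0.08,0,-1,0,0,0,0.15,0.12,0,-1,0,0,0,0.2,0.16,0,-1,0,0,0,0.25,0.2,0,-1],
)

```text
t: 4.7
ee_pos: [491.3, 23.8, 99.5]
orientation: [-3.059, -0.717, 0.0]
ft_force: [-0.2, -0.3, -0.3]
width: 0.5
grasp_force: 0.0
```

>>> arm_command(
  rows=[0,0,0,0.03,0.02,0,-1,0,0,0,0.06,0.05,0,-1,0,0,0,0.09,0.07,0,-1,0,0,0,0.09,0.07,0,-1,0,0,0,0.09,0.07,0,-1],
)

```text
t: 5.2
ee_pos: [499.9, 22.0, 99.5]
orientation: [-3.059, -0.717, 0.0]
ft_force: [-0.6, -0.7, -0.9]
width: 0.8
grasp_force: 0.0
```

Run:
```python
from h import *
im,d=snap('scene','scene2');b=cv2.imread('pics/scene2.png')
o=ctrl.get_obs();print(o['t'],o['ee_pos'],o['ft_force'])
cv2.imwrite('pics/crop2.png',cv2.resize(b[200:335,216:396],(800,600)))
```

```text
5.25 [499.74018279  22.04929213  99.51927226] [-0.15584516 -0.29327669  0.39014031]
```

View pics/crop2.png

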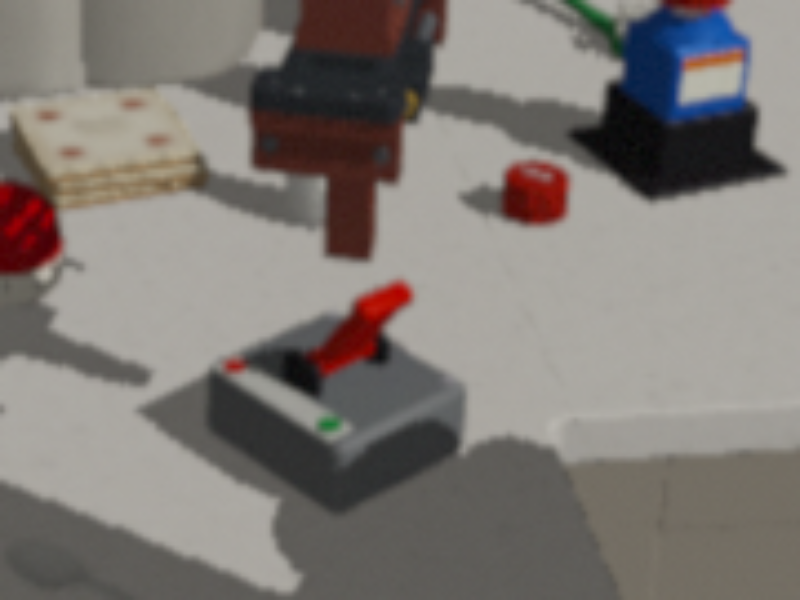

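The fingertip shows at about px (294,257), well off the paddle and not where the reported TCP should project. I'll measure where the gripper really is.

Run:
```python
from h import *
p=ctrl.camera_params('scene');K=np.array(p['camera_matrix']);T=np.array(p['world_to_cam'])
o=ctrl.get_obs();e=o['ee_pos']-[0,0,19]
c=T[:3,:3]@e+T[:3,3];print('tip expected px',(K@c/c[2])[:2],c[2])
d=np.load('pics/scene2.npy');W=world('scene',d)
for u,v in((294,256),(295,252),(294,246),(294,240),(300,232),(285,232)):print(u,v,W[v,u].round(1))
im,d2=snap('top','top2');W2=world('top',d2)
s=(np.hypot(W2[...,0]-505,W2[...,1]-20)<150)&(W2[...,2]>60)&(W2[...,2]<400)
print(W2[s].mean(0),W2[s].min(0),W2[s].max(0))
print(o['qpos'],o['ee_pos'])
```

```text
tip expected px [294.32870925 268.8627    ] 1051.9250315345641
294 256 [497.   28.8 116.1]
295 252 [493.9  30.1 127.3]
294 246 [495.6  32.1 141.8]
294 240 [454.8  91.  192.5]
300 232 [446.2  84.3 209.7]
285 232 [471.2  98.5 207.2]
[513.35108322 -26.15640906 248.04286506] [458.90981468 -67.72884883 194.4004804 ] [563.6713409   93.97198658 399.7045496 ]
[2.02951474e-02 4.11108735e-01 1.97718824e+00 1.42666401e-05
 7.53628487e-01 1.13028552e+00] [499.74018279  22.04929213  99.51927226]
```

View pics/top2.png

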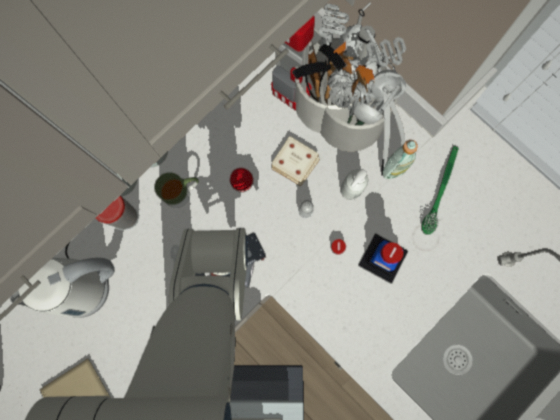

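The picture and depth agree that the gripper stands about 30 mm higher than reported: fingertip at z≈113 against 80 expected, body underside at ≈192. The sideways position matches, so I'll back off, go lower and push again.

>>> arm_command(
  rows=[0,0,0,-0.35,-0.28,0,-1,0,0,0,-0.7,-0.56,0,-1,0,0,0,-0.7,-0.56,0.2,-1,0,0,0,-0.7,-0.56,0.35,-1,0,0,0,-0.7,-0.56,0.35,-1],
)

```text
t: 5.8
ee_pos: [428.8, 37.3, 70.8]
orientation: [-3.058, -0.718, 0.003]
ft_force: [0.2, -0.5, 0.4]
width: 0.8
grasp_force: 0.0
```

Run:
```python
from h import *
print(ctrl.finger_overhang)
im,d=snap('scene','scene3');b=cv2.imread('pics/scene3.png');W=world('scene',d)
o=ctrl.get_obs();print(o['t'],o['ee_pos'],o['ft_force'])
s=(np.hypot(W[...,0]-o['ee_pos'][0],W[...,1]-o['ee_pos'][1])<35)&(W[...,2]>55)&(W[...,0]<462)
w=W[s];print(len(w),np.percentile(w,[1,5,50],axis=0))
cv2.imwrite('pics/crop3.png',cv2.resize(b[200:335,216:396],(800,600)))
```

```text
19.0
5.85 [429.35317565  37.28549466  71.30454277] [0.42665349 0.5296636  0.07757142]
656 [[395.32857752   8.46249104  85.22249021]
 [397.59585296  16.16778012  90.49495626]
 [415.43324521  47.21852893 261.3718253 ]]
```

View pics/crop3.png

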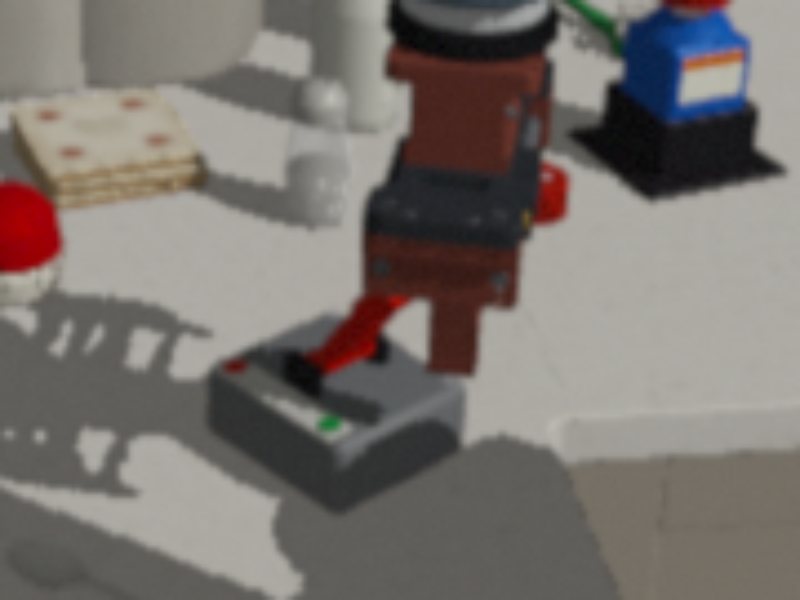

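The tip is now at z≈85, just left of the stop line and on the near side of the paddle. Pushing slowly from here.

>>> arm_command(
  rows=[0,0,0,0.08,0.06,0,-1,0,0,0,0.16,0.13,0,-1,0,0,0,0.22,0.18,0,-1,0,0,0,0.28,0.22,0,-1,0,0,0,0.34,0.27,0,-1],
)

```text
t: 6.35
ee_pos: [464.4, 29.9, 71.7]
orientation: [-3.059, -0.717, 0.0]
ft_force: [-1.3, 0.7, 0.1]
width: 0.3
grasp_force: 0.2
```

>>> arm_command(
  rows=[0,0,0,0.05,0.04,0,-1,0,0,0,0.1,0.08,0,-1,0,0,0,0.15,0.12,0,-1,0,0,0,0.2,0.16,0,-1,0,0,0,0.25,0.2,0,-1],
)

```text
t: 6.85
ee_pos: [489.3, 24.5, 71.6]
orientation: [-3.059, -0.717, -0.0]
ft_force: [0.1, 0.5, 0.2]
width: 0.2
grasp_force: 0.0
```

>>> arm_command(
  rows=[0,0,0,0.03,0.02,0,-1,0,0,0,0.06,0.05,0,-1,0,0,0,0.1,0.08,0,-1,0,0,0,0.1,0.08,0,-1,0,0,0,0.1,0.08,0,-1],
)

```text
t: 7.35
ee_pos: [498.9, 22.4, 71.5]
orientation: [-3.059, -0.717, 0.0]
ft_force: [0.3, 0.9, 0.3]
width: 0.8
grasp_force: 0.0
```

>>> arm_command(
  rows=[0,0,0,0,0,0,-1,0,0,0,-0.2,-0.16,0,-1,0,0,0,-0.5,-0.4,-0.3,-1,0,0,0,-0.5,-0.4,-0.9,-1,0,0,0,-0.5,-0.4,-0.9,-1],
)

```text
t: 7.85
ee_pos: [451.4, 33.6, 148.0]
orientation: [3.057, 0.718, 0.013]
ft_force: [0.6, -0.6, 0.7]
width: 0.2
grasp_force: 0.0
```

Run:
```python
from h import *
im,d=snap('scene','scene4');b=cv2.imread('pics/scene4.png');W=world('scene',d)
o=ctrl.get_obs();print(o['t'],o['ee_pos'],o['orientation'],o['qpos'])
bb=b.astype(int);red=(bb[...,2]>90)&(bb[...,1]<60)&(bb[...,0]<60)
s=red&(np.hypot(W[...,0]-505,W[...,1]-20)<60)&(W[...,2]>60);w=W[s];print(len(w),w.mean(0),w[w[:,2].argmax()])
Rm=R.from_rotvec(o['orientation']).as_matrix()
t=np.array([528.3,-381,195]);print('to bottle, reported z 195:',Rm.T@(t-o['ee_pos'])/80)
```

```text
7.9 [450.73283298  33.51749345 146.10806891] [3.05733656 0.71767921 0.00975206] [4.78861402e-02 2.65747148e-01 2.05523160e+00 1.47764916e-05
 8.14300193e-01 1.15754124e+00]
255 [521.25213496  22.58944279  80.20321724] [533.79848525  32.8065877  102.3901282 ]
to bottle, reported z 195: [-1.43371423  5.07323082 -0.60664437]
```

The toggle is off, with its tip at (534,33,102). Moving to the bottle now, opening the gripper on the way.

>>> arm_command(
  rows=[0,0,0,-0.12,0.42,-0.2,1,0,0,0,-0.24,0.85,-0.35,1,0,0,0,-0.24,0.85,-0.35,1],
)

```text
t: 8.2
ee_pos: [463.5, -38.9, 172.2]
orientation: [3.058, 0.713, 0.004]
ft_force: [0.4, 0.4, -0.1]
width: 20.7
grasp_force: 0.0
```

>>> arm_command(
  rows=[0,0,0,-0.12,0.42,0,1,0,0,0,-0.24,0.85,0,1],
)

```text
t: 8.4
ee_pos: [474.3, -105.6, 170.4]
orientation: [-3.057, -0.719, 0.002]
ft_force: [0.9, 0.4, -0.3]
width: 37.2
grasp_force: 0.0
```

>>> arm_command(
  rows=[0,0,0,-0.12,0.42,0,1,0,0,0,-0.24,0.85,0,1],
)

```text
t: 8.6
ee_pos: [487.4, -175.6, 170.1]
orientation: [-3.057, -0.717, 0.003]
ft_force: [-0.2, 0.6, 0.1]
width: 53.1
grasp_force: 0.0
```

>>> arm_command(
  rows=[0,0,0,-0.12,0.42,0,1,0,0,0,-0.24,0.85,0,1],
)

```text
t: 8.8
ee_pos: [500.5, -245.1, 169.9]
orientation: [-3.057, -0.717, 0.003]
ft_force: [0.8, 0.1, -0.0]
width: 68.9
grasp_force: 0.0
```

>>> arm_command(
  rows=[0,0,0,-0.12,0.42,0,1,0,0,0,-0.24,0.85,0,1],
)

```text
t: 9.0
ee_pos: [513.7, -314.4, 169.7]
orientation: [-3.057, -0.717, 0.003]
ft_force: [0.5, 0.3, -0.1]
width: 84.6
grasp_force: 0.0
```

>>> arm_command(
  rows=[0,0,0,-0.12,0.42,0,1,0,0,0,-0.24,0.83,0,1,0,0,0,-0.24,0.83,0,1,0,0,0,-0.24,0.83,0,1],
)

```text
t: 9.4
ee_pos: [525.7, -381.3, 169.6]
orientation: [-3.057, -0.715, 0.003]
ft_force: [-0.5, -0.0, 0.4]
width: 87.9
grasp_force: 0.0
```

Run:
```python
from h import *
im,d=snap('scene','scene5');b=cv2.imread('pics/scene5.png');W=world('scene',d)
o=ctrl.get_obs();print(o['t'],o['ee_pos'],o['orientation'],o['qpos'])
Rm=R.from_rotvec(o['orientation']).as_matrix();print((Rm.T@(np.array([528.3,-381,170])-o['ee_pos'])/80).round(3))
cv2.imwrite('pics/crop5.png',cv2.resize(b[120:255,280:460],(800,600)))
p=ctrl.camera_params('scene');K=np.array(p['camera_matrix']);T=np.array(p['world_to_cam'])
for sg in(-1,1):
  for dz in (0,32):
    for y in(44,57.5):
      e=o['ee_pos']+Rm@[0,sg*y,19]+[0,0,dz];c=T[:3,:3]@e+T[:3,3];q=(K@c/c[2])[:2];print(sg,dz,y,((q-[280,120])*800/180).round(),c[2])
```

```text
9.45 [ 525.64956702 -380.59641428  169.88909954] [-3.05617312e+00 -7.16641575e-01  2.63783971e-03] [-6.45183724e-01  5.03618870e-01  1.60075411e+00  3.75514470e-04
  1.04023148e+00  4.64765190e-01]
[ 0.027  0.019 -0.001]
-1 0 44 [416. 316.] 1290.4759498889316
-1 0 57.5 [415. 324.] 1278.3719532594498
-1 32 44 [421. 265.] 1277.2859396606373
-1 32 57.5 [420. 273.] 1265.1819430311557
1 0 44 [418. 267.] 1369.3760760662926
1 0 57.5 [419. 260.] 1381.4800726957744
1 32 44 [423. 219.] 1356.1860658379985
1 32 57.5 [424. 212.] 1368.29006246748
```

View pics/crop5.png

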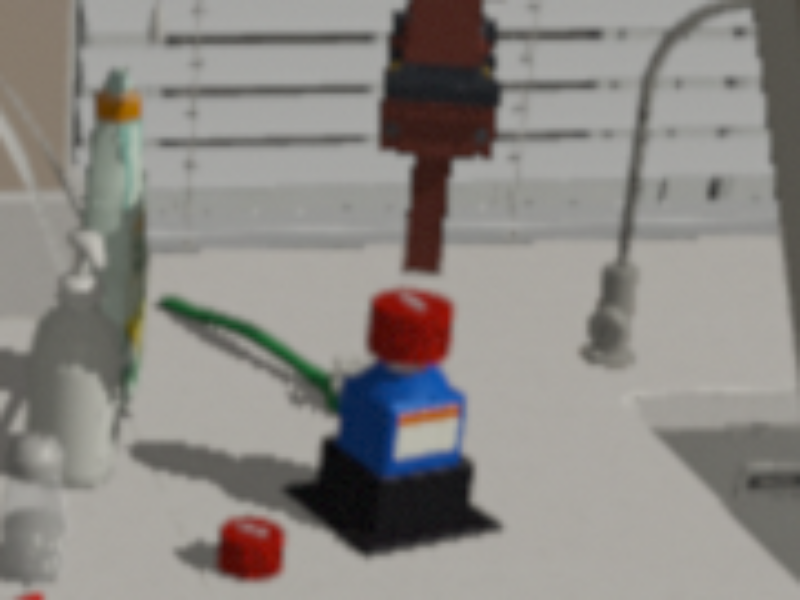

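The near fingertip ends at (422,272), which fits a constant +32 mm height offset with the sideways position correct. Descending to real TCP z≈136 and gripping.

>>> arm_command(
  rows=[0,0,0,0.03,0.02,0.3,1,0,0,0,0.03,0.02,0.6,1,0,0,0,0.03,0.02,0.82,1,0,0,0,0.03,0.02,0.82,1],
)

```text
t: 9.85
ee_pos: [527.4, -379.3, 103.0]
orientation: [-3.053, -0.718, 0.006]
ft_force: [0.0, 0.6, -0.0]
width: 87.9
grasp_force: 0.0
```

>>> arm_command(
  rows=[0,0,0,0,0,0,-1,0,0,0,0,0,0,-1,0,0,0,0,0,0,-1,0,0,0,0,0,0,-1,0,0,0,0,0,0,-1],
)

```text
t: 10.35
ee_pos: [529.4, -382.4, 106.6]
orientation: [3.058, 0.717, 0.001]
ft_force: [-1.7, 1.9, 1.7]
width: 51.1
grasp_force: 28.6
```

>>> arm_command(
  rows=[0,0,0,0,0,0,-1,0,0,0,0,0,0,-1,0,0,0,0,0,0,-1],
)

```text
t: 10.65
ee_pos: [529.3, -382.2, 106.4]
orientation: [-3.059, -0.717, -0.0]
ft_force: [-1.4, 1.6, 5.7]
width: 51.3
grasp_force: 30.0
```

>>> arm_command(
  rows=[0,0,0,0,0,0.025,-1,0,0,0,0,0,0.05,-1,0,0,0,0,0,0.075,-1,0,0,0,0,0,0.075,-1],
)

```text
t: 11.05
ee_pos: [529.4, -382.3, 100.5]
orientation: [3.059, 0.717, 0.0]
ft_force: [-2.1, 2.9, 7.7]
width: 51.0
grasp_force: 30.0
```

>>> arm_command(
  rows=[0,0,0,0,0,0.01,-1,0,0,0,0,0,0.02,-1,0,0,0,0,0,0.02,-1],
)

```text
t: 11.35
ee_pos: [529.5, -382.4, 99.5]
orientation: [3.058, 0.717, 0.001]
ft_force: [-1.6, 3.7, 11.0]
width: 51.1
grasp_force: 30.0
```

>>> arm_command(
  rows=[0,0,-0.04,0,0,0,-1,0,0,-0.08,0,0,0,-1,0,0,-0.12,0,0,0,-1,0,0,-0.16,0,0,0,-1,0,0,-0.2,0,0,0,-1],
)

```text
t: 11.85
ee_pos: [530.5, -383.4, 99.9]
orientation: [2.68, 1.632, 0.002]
ft_force: [0.2, 0.4, 8.8]
width: 51.3
grasp_force: 30.0
```

>>> arm_command(
  rows=[0,0,-0.04,0,0,0,-1,0,0,-0.08,0,0,0,-1,0,0,-0.12,0,0,0,-1,0,0,-0.16,0,0,0,-1,0,0,-0.2,0,0,0,-1],
)

```text
t: 12.35
ee_pos: [530.5, -383.3, 99.9]
orientation: [2.044, 2.381, 0.0]
ft_force: [0.4, 1.1, 9.1]
width: 51.1
grasp_force: 30.0
```

Run:
```python
from h import *
o=ctrl.get_obs();print(o['t'],o['ee_pos'],o['ft_force'],o['moment'],o['qpos'],o['width'])
im,d=snap('scene','scene6');b=cv2.imread('pics/scene6.png')
cv2.imwrite('pics/crop6.png',cv2.resize(b[120:255,280:460],(800,600)))
```

```text
12.35 [ 530.52544369 -383.33317099   99.85347986] [0.39612383 1.08502283 9.05537607] [ 0.18015063 -0.06262771 -0.04297232] [-6.43909695e-01  5.94981244e-01  1.62992132e+00  6.31695554e-05
  9.13141648e-01 -7.95587798e-01] 51.10614889690014
```

View pics/crop6.png

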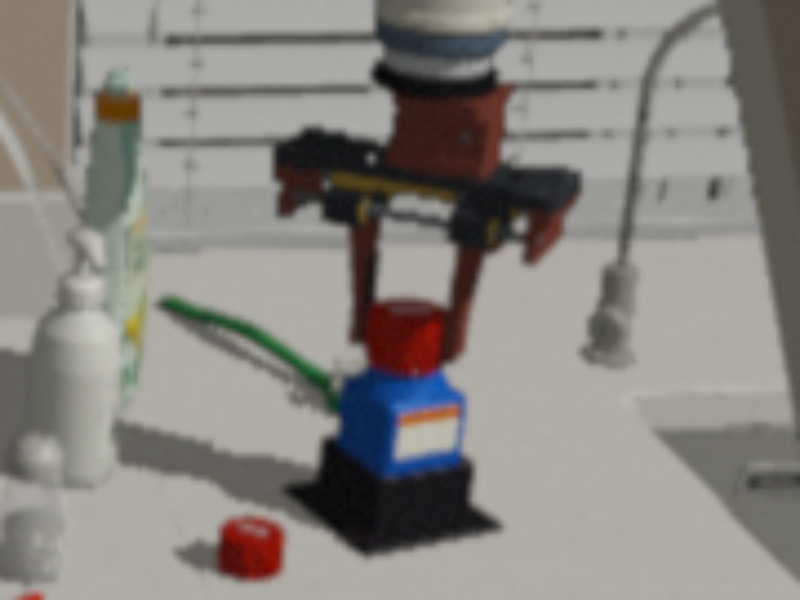

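The cap is pressed down and its mark has turned. Lifting gently while watching the force.

>>> arm_command(
  rows=[0,0,0,0,0,-0.05,-1,0,0,0,0,0,-0.1,-1,0,0,0,0,0,-0.15,-1,0,0,0,0,0,-0.15,-1,0,0,0,0,0,-0.15,-1],
)

```text
t: 12.9
ee_pos: [529.7, -382.8, 110.6]
orientation: [2.052, 2.377, -0.0]
ft_force: [1.9, -1.2, 3.7]
width: 51.3
grasp_force: 30.0
```

>>> arm_command(
  rows=[0,0,0,0,0,-0.05,-1,0,0,0,0,0,-0.1,-1,0,0,0,0,0,-0.14,-1,0,0,0,0,0,-0.14,-1],
)

```text
t: 13.3
ee_pos: [529.0, -382.2, 121.7]
orientation: [-2.053, -2.378, 0.0]
ft_force: [0.0, -0.4, -0.0]
width: 51.3
grasp_force: 30.0
```

Run:
```python
from h import *
o=ctrl.get_obs();print(o['t'],o['ee_pos'],o['ft_force'])
im,d=snap('scene','scene7');b=cv2.imread('pics/scene7.png')
cv2.imwrite('pics/crop7.png',cv2.resize(b[120:255,280:460],(800,600)))
a=cv2.imread('pics/scene6.png')[205:240,345:400].astype(np.float32)
print([ (dy,np.abs(a-np.roll(b,dy,0)[205:240,345:400]).mean().round(1)) for dy in range(-4,11)])
```

```text
13.3 [ 529.02979684 -382.22597002  121.68045986] [ 0.02093278 -0.40725917 -0.02296393]
[(-4, np.float32(27.8)), (-3, np.float32(21.7)), (-2, np.float32(15.2)), (-1, np.float32(8.4)), (0, np.float32(1.7)), (1, np.float32(8.2)), (2, np.float32(14.4)), (3, np.float32(20.2)), (4, np.float32(25.5)), (5, np.float32(30.5)), (6, np.float32(34.8)), (7, np.float32(38.5)), (8, np.float32(41.6)), (9, np.float32(44.0)), (10, np.float32(46.3))]
```

View pics/crop7.png

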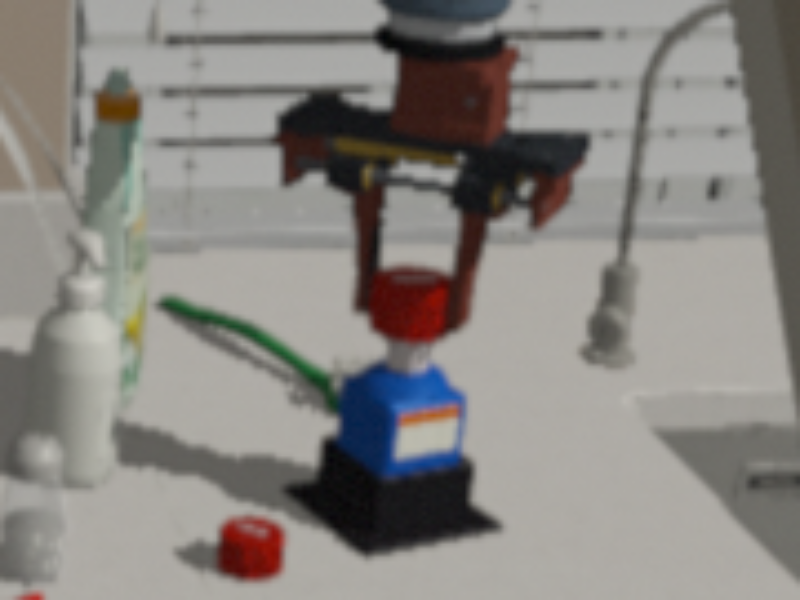

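The bottle hasn't moved and the cap is free of the neck. Lifting about 84 mm more.

>>> arm_command(
  rows=[0,0,0,0,0,-0.2,-1,0,0,0,0,0,-0.4,-1,0,0,0,0,0,-0.55,-1],
)

```text
t: 13.65
ee_pos: [529.9, -382.8, 168.0]
orientation: [2.051, 2.377, 0.0]
ft_force: [-0.2, -0.0, -0.5]
width: 51.1
grasp_force: 30.0
```

>>> arm_command(
  rows=[0,0,0,0,0,-0.2,-1,0,0,0,0,0,-0.4,-1,0,0,0,0,0,-0.5,-1,0,0,0,0,0,-0.5,-1,0,0,0,0,0,-0.5,-1],
)

```text
t: 14.15
ee_pos: [529.0, -382.2, 205.5]
orientation: [-2.053, -2.378, 0.0]
ft_force: [0.6, 0.2, -0.9]
width: 51.4
grasp_force: 30.0
```

>>> arm_command(
  rows=[0,0,0,0,0,0,-1,0,0,0,0,0,0,-1,0,0,0,0,0,0,-1],
)

```text
t: 14.45
ee_pos: [529.0, -382.1, 204.9]
orientation: [-2.052, -2.377, 0.0]
ft_force: [-0.4, 0.3, -0.6]
width: 51.3
grasp_force: 30.0
```

Run:
```python
from h import *
o=ctrl.get_obs();print(o['t'],o['ee_pos'],o['ft_force'],o['grasp_force'],o['width'])
im,d=snap('scene','scene8');b=cv2.imread('pics/scene8.png').astype(int);W=world('scene',d)
red=(b[...,2]>80)&(b[...,1]<35)&(b[...,0]<40)
for nm,c,lo in(('cap',(529,-382),170),('tog',(505,20),60)):
  w=W[red&(np.hypot(W[...,0]-c[0],W[...,1]-c[1])<50)&(W[...,2]>lo)];print(nm,len(w),w.mean(0),w.min(0),w.max(0))
```

```text
14.45 [ 528.99278941 -382.14566817  204.89016043] [-0.44452835  0.26891998 -0.59516796] 29.99997764825821 51.25127021681019
cap 102 [ 512.53228037 -364.4984476   227.39564149] [ 503.40285317 -382.58974238  212.51386568] [ 527.85219782 -351.38227987  243.48949084]
tog 242 [520.82663156  23.09613815  79.48034588] [503.32418195   5.20169231  60.02655889] [537.4213792   37.34479988 101.84740439]
```

The cap's centre is at about z = 228, so roughly 102 mm above the mouth. It is still and firmly held, and the toggle is off.

```bash
python3 -c "
from workcell import ctrl
print(ctrl.close_job())"
```

```text
the job is handed in; nothing more can be done
None
```

The job is handed in at about 14.5 s: toggle off, and the cap pressed, twisted, lifted and held still about 100 mm above the bottle's mouth, with the bottle still standing in its caddy; no verdict came back.

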